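# Seat the keyed filter cell on the vacuum port and hold it home

## Robot

A 6-joint arm with a two-finger parallel gripper is mounted at the origin on a cart in front of the work surface, level with it; the furniture and walls round the work are solid. World frame = base frame: x ahead of the robot, y to its left, z up, the work surface at z = 0. Lengths are in m, angles in rad, forces in N, time in s.
With the tool pointing down it reaches from about 0.35 to 0.975 m from the base axis. Payload 4.9 kg.
Tool frame: the origin (TCP) lies on the mounting face of the last link; the fingertips stand 173 mm ahead of it and the grasp point (between the pads) lies 155 mm ahead of it (tcp_to_grasp is the distance from the TCP to the grasp point, in m); z points along the fingers, y is the line along which they close (so a half turn about z gives the same grasp; the last joint's range is limited). The gripper opens to 85 mm and grips with 20 to 120 N. Pads are 22 mm wide; open, the fingers measure 114 mm over their backs; the gripper's body (76 mm by 85 mm) begins 54 mm behind the grasp point. The pads swing forward as they close: fully open they stand 13 mm farther back than shut.
Start: joints at [-1.278, 0.053, 1.613, -0, 1.476, -0.119], TCP at [0.25, -0.573, 0.405] pointing down, gripper open.
Joint ranges: [-3.01, 3.01], [-1.01, 2.22], [0.06, 2.58], [-1.02, 4.17], [0.09, 2.62], [-3.14, 3.14]. Speed limits (rad/s): [2.57, 2.57, 3.14, 3.14, 3.14, 3.14].

## Interface

Orientations are given as a rotation vector (axis times angle).
In Python, from station import get_obs, get_image, calibration, finish_job, tcp_to_grasp gives the robot as it stands. The module is installed in compiled form; this text tells all that it offers.
- The arm moves only by the tool arm_command, never from a script. Its argument "plan" is a list that holds one entry, the list of rows, each a list of 6 numbers: the shift along the tool's x, y, z in cm, then the turn, a rotation vector about the tool's x, y, z in rad. A call has 1 to 12 rows; each row is the pose to reach, as a shift and turn from the pose commanded when the call began, along the tool's axes at that moment; what a row does not reach only later rows make up. A row lasts 1/12 s, in which the tool goes at most 41.7 mm and 7.16 degrees, less where a joint would pass 70% of its speed; a pose out of reach is approached as far as the arm can. A call with a gripper value outside its range is refused whole. "gripper" is the closure, from -1 (fully open) to 1 (shut), set as the call begins (left out, the last holds). The fingers move at their own pace and stop on an object; "force" is the grip in N (left out, the last holds). Time passes only in rows, so rows that repeat a pose let the fingers close. It gives the time, the measured TCP pose, the force, the opening and the grip force at its end, in the units of the state.
- get_obs(): the state, without advancing time (a new reading comes with each control period).
- get_image(name): name is "side" or "top" or "wrist"; returns (picture, depth): 400x640x3 uint8, blue, green, red; 400x640 float32, m along the optical axis (not along the pixel's ray), 0 where there is no reading.
- calibration(name): a dict with "fx", "fy", "cx", "cy" (pixels), "dist" ([k1, k2, p1, p2, k3] as OpenCV has them; the pictures are not rectified), "pose" (4x4, takes a point from camera to world coordinates). Camera axes: x right, y up, looking along -z (the intrinsics and any distortion apply to the point x, -y, -z); pixel columns grow to the right and rows downward; lengths in m; the calibration is good to about 2 mm. A picture is of the moment at which its call begins: read the wrist's pose just before it. calibration takes no time and is no camera call; for the wrist camera it gives the pose at the moment of the call.
- finish_job(): hands the job in; it is judged then, once.
The state is a dict: "t": time; "q": joint angles; "dq": joint speeds; "effort": joint torques, N m; "tool_pos": TCP position; "tool_rot": TCP orientation; "contact_force": force on the tool from outside, world axes, zero at the start; "wrist_torque": the same for the moment, N m; "opening": finger opening in m; "grip_force": force on a finger pad.
Only numpy, scipy, OpenCV 4.12 (cv2) and the standard library are available. Lean on these libraries where they do the work, as an engineer would, in place of code of your own. Each camera call takes 0.05 s, during which the arm holds its last target. There are 200 camera calls.

## Task

Vent the line by pressing the three keys on the grey key pad fully down, one at a time, from the smallest key to the largest, letting each spring back. Then seat the knurled filter cell that stands loose on the vacuum port: turn its collar clockwise (seen from above) until its hidden keyways drop over the pins, push it fully home against the spring, and finish while still holding it pushed home with the gripper. Leave the other things on the bench where they are.

Things in the scene. Friction and masses are not known exactly. Their poses are not given: they have to be found in the camera images.
- ring_dish: round clear dish of rubber rings, 60 mm across, 12 mm tall; bystander to be left alone; origin at the centre of its underside
- tweezers: steel tweezers, 15 x 129 x 11 mm, lying; bystander to be left alone; origin at the centre of its underside
- marker: white marker pen, 14 x 132 x 16 mm, lying; bystander to be left alone; origin at the centre of its underside
- weigh_boat: white weighing boat, 54 x 68 x 13 mm; bystander to be left alone; origin at the centre of its underside
- timer: white digital timer, 24 x 62 x 58 mm, standing; bystander to be left alone; origin at the centre of its underside
- beaker: small clear beaker, 46 mm across, 54 mm tall; bystander to be left alone; origin at the centre of its underside
- spare_cell: glass sample cell, 170 mm long, 20 mm bulb, lying; bystander to be left alone; origin at the centre of its underside
- pad: key pad: grey plinth, 66 x 180 x 22 mm, fixed to the bench, with three round white keys in a row along its long (y) axis, 54 mm apart, in an order that changes; origin at the centre of its underside
- collar_mid (a point): centre, half-way up, of the filter cell's knurled collar: dark steel cap, 48 mm across, 50 mm tall, closed flat top, upright on the vacuum port, about 0.15 kg. Three equally spaced keyways are hidden in its bore. At the start it is loose and rests on three hidden pins, its lower edge 14 mm above the seat (this point 79 mm above the bench). z axis up
- collar_top (a point): centre of the collar's flat top, 104 mm above the bench at the start. The keyways come over the pins after a clockwise turn (seen from above) of 0.6 to 1.4 rad; they pass within about 0.15 rad. Pressed lightly the collar then drops 6 mm on to a spring plunger that pushes up with 3 N, rising to 8 N at home, 14 mm below the start. If it binds, turn a little more. Let go, it rises 8 mm
- port_seat (a point): centre of the vacuum port's seat, on the collar's axis, 40 mm above the bench: flat top of a fixed steel pedestal 50 mm across, on a bolted flange 110 mm across, 12 mm thick. A fixed post with three pins at an unseen angle rises from it inside the collar. Home: the collar's lower edge on this seat, collar_mid 25 mm above this point. z axis up
- key_small_top (a point): centre of the top face of the smallest round white spring key on the key pad, 15 mm across; 44 mm above the bench when up. It stands 10 mm proud of its black bezel and goes 6 mm straight down; fully down takes 4 N; it springs back
- key_small (a joint): travel of the smallest key in m, 0 up, 0.006 fully down
- key_middle_top (a point): centre of the top face of the middle-sized round white spring key on the key pad, 23 mm across; 44 mm above the bench when up. It stands 10 mm proud of its black bezel and goes 6 mm straight down; fully down takes 4 N; it springs back
- key_middle (a joint): travel of the middle-sized key in m, 0 up, 0.006 fully down
- key_large_top (a point): centre of the top face of the largest round white spring key on the key pad, 33 mm across; 44 mm above the bench when up. It stands 10 mm proud of its black bezel and goes 6 mm straight down; fully down takes 4 N; it springs back
- key_large (a joint): travel of the largest key in m, 0 up, 0.006 fully down
Not all that is in view belongs to the job. What is shaped like the part that bears collar_mid but blue or turquoise is not meant. What is shaped like the part that bears port_seat but black is not meant.

How it is judged:
By the outcome, as a careful person would: the job done as asked, in the order asked, and still so for the second after the job is handed in, while the arm keeps its last pose, push and grip.
It also fails if it takes over 51 s, if anything falls off the work surface, if the arm or the gripper's body presses on something with over 40 N, if the wrist force passes 120 N, or if a joint passes its speed limit or range.

## Working session

There is one attempt and no reset: what is moved stays moved. The work goes in short steps, Python scripts to look and compute and a tool call to move; the robot and the scene stay as the last step left them, time stands still between calls to the robot, and variables do not carry over. Pictures are saved under pics/ and viewed, at most 10 in all, crops included, and the job is handed in when it is done.

Besides the shell and the picture viewer there is one more tool, called after "Call:" in YAML: its name, and indented under it one key for each argument. arm_command: Moves the arm, as the interface text tells. Its arguments: {"type":"object","properties":{"plan":{"type":"array"},"gripper":{"type":"number"},"force":{"type":"number"}},"required":["plan"]}

```bash
mkdir -p pics; cat > h.py <<'E'
import numpy as np, cv2
from station import *
from scipy.spatial.transform import Rotation as R
def shot(name):
    c=calibration(name); im,d=get_image(name); return im,d,c
def world(c,u,v,d):
    K=np.array([[c['fx'],0,c['cx']],[0,c['fy'],c['cy']],[0,0,1]])
    p=cv2.undistortPoints(np.array([[[u,v]]],float),K,np.array(c['dist'],float)).ravel()
    P=np.array(c['pose'])@np.array([p[0]*d,-p[1]*d,-d,1]); return P[:3]
def onplane(c,u,v,z):
    a=world(c,u,v,0.);b=world(c,u,v,1.); return a+(b-a)*(z-a[2])/(b[2]-a[2])
E
python3 - <<'E'
from h import *
for n in ("top","side"):
    im,d,c=shot(n); cv2.imwrite(f"pics/{n}0.png",im); np.savez(f"{n}0.npz",im=im,d=d,c=c)
    print(n,np.round(c['pose'],3).tolist(),c['fx'],c['dist'])
o=get_obs(); print(o)
E
```

```text
top [[0.017, 0.994, -0.108, 0.316], [-1.0, 0.019, 0.011, -0.048], [0.013, 0.107, 0.994, 1.528], [0.0, 0.0, 0.0, 1.0]] 447.4013232563134 [0.04147562 0.         0.         0.         0.        ]
side [[-0.974, 0.102, -0.203, 0.228], [-0.226, -0.346, 0.911, 1.176], [0.022, 0.933, 0.36, 0.58], [0.0, 0.0, 0.0, 1.0]] 413.44761693011986 [-0.01982087  0.          0.          0.          0.        ]
{'t': 0.1, 'q': array([-1.27800151e+00,  5.32817081e-02,  1.61417640e+00,  2.29454874e-05,
        1.47600212e+00, -1.19003883e-01]), 'dq': array([ 0.00069413, -0.00135812, -0.0037469 ,  0.00077249,  0.00156409,
       -0.00066827]), 'effort': array([-3.07595274e-04, -3.94901991e+01, -3.71365070e+01, -7.62695345e-05,
        3.89679961e-03, -5.79224519e-06]), 'tool_pos': array([ 0.250089  , -0.57250968,  0.40357955]), 'tool_rot': array([-3.07341191e+00, -6.41906912e-01,  2.18723220e-04]), 'contact_force': array([ 0.00893826, -0.31986194, -0.09668354]), 'wrist_torque': array([-3.53897481e-02, -6.55391033e-05, -5.21270934e-03]), 'grip_force': 0.0, 'opening': 0.08536838520428906}
```

View pics/top0.png

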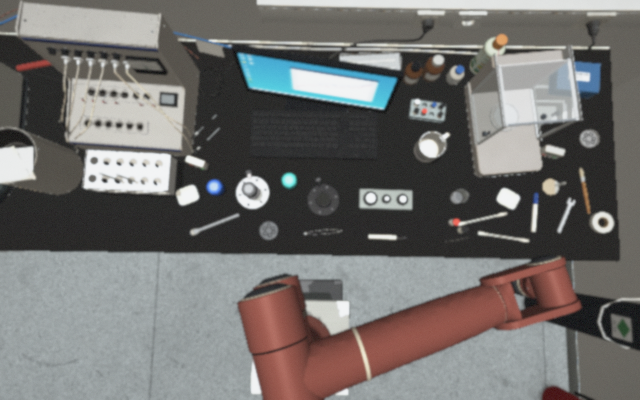

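View pics/side0.png

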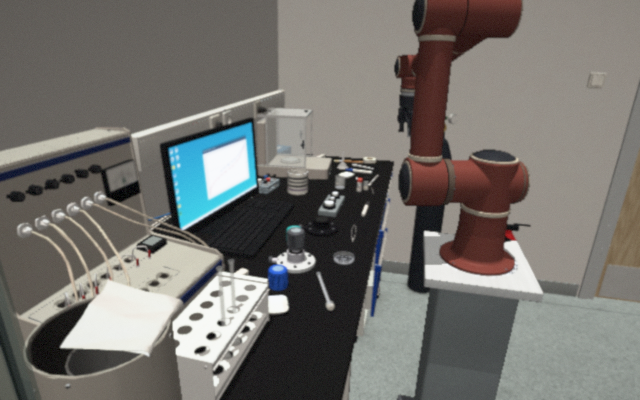

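The top view shows the dark collar on its steel flange at about (252,189). The lookalikes are the blue cap (214,187), the turquoise cap (289,180) and the black port (323,199). The key pad is at (386,199), with keys near (371,198), (387,199) and (402,199). I choose the dark collar at (252,189) and will measure it and crop in close.

```bash
python3 - <<'E'
from h import *
z=np.load("top0.npz",allow_pickle=True); im,d,c=z['im'],z['d'],z['c'].item()
for u,v,h in [(250,187,.104),(252,192,.012),(371,198,.044),(387,199,.044),(402,199,.044),(386,199,.034),(289,180,.05),(323,199,.04),(459,196,.05)]:
    print(u,v,np.round(world(c,u,v,d[v,u]),3),np.round(onplane(c,u,v,h),3))
a=cv2.resize(im[165:225,225:425],None,fx=4,fy=4,interpolation=cv2.INTER_CUBIC)
cv2.imwrite("pics/crop.png",a)
# collar top: points with height ~.104
P=np.array([[*world(c,u,v,d[v,u]),u,v] for v in range(165,215) for u in range(225,280)])
s=P[(P[:,2]>.096)&(P[:,2]<.112)]; print(len(s),s.mean(0),s.min(0),s.max(0))
P=np.array([[*world(c,u,v,d[v,u]),u,v] for v in range(180,220) for u in range(350,420)])
s=P[(P[:,2]>.015)&(P[:,2]<.06)]; print(len(s),s.mean(0),s.min(0),s.max(0))
E
```

```text
250 187 [0.513 0.17  0.101] [0.513 0.169 0.104]
252 192 [0.497 0.162 0.104] [0.509 0.176 0.012]
371 198 [ 0.492 -0.226  0.043] [ 0.492 -0.226  0.044]
387 199 [ 0.49  -0.28   0.045] [ 0.49  -0.28   0.044]
402 199 [ 0.49  -0.329  0.05 ] [ 0.491 -0.33   0.044]
386 199 [ 0.49  -0.277  0.038] [ 0.491 -0.278  0.034]
289 180 [0.547 0.049 0.05 ] [0.547 0.049 0.05 ]
323 199 [ 0.486 -0.066  0.04 ] [ 0.486 -0.066  0.04 ]
459 196 [ 0.509 -0.533  0.003] [ 0.503 -0.518  0.05 ]
180 [5.08165440e-01 1.73866201e-01 1.02864241e-01 2.48583333e+02
 1.88516667e+02] [4.84411569e-01 1.50321920e-01 9.60957585e-02 2.41000000e+02
 1.81000000e+02] [5.32716120e-01 1.98875999e-01 1.11038468e-01 2.56000000e+02
 1.96000000e+02]
994 [ 4.92613366e-01 -2.77543627e-01  2.68700699e-02  3.85571429e+02
  1.98690141e+02] [ 4.59403708e-01 -3.67647506e-01  1.50120357e-02  3.59000000e+02
  1.89000000e+02] [ 5.26529607e-01 -1.88503490e-01  5.31366331e-02  4.12000000e+02
  2.09000000e+02]
```

View pics/crop.png

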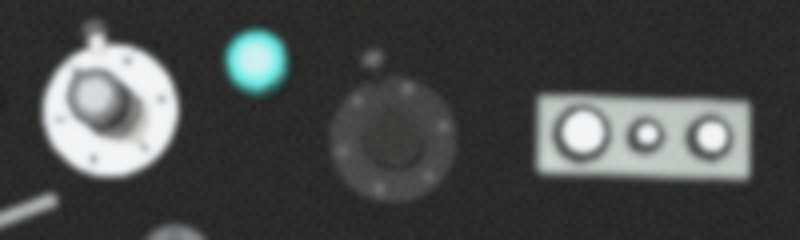

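The close crop confirms the choice. The dark collar sits on the white steel flange at crop (97,97). On the pad the order along y is large (580,133), small (646,134), middle (711,136), and every measured height fits the description. Next I work out the move to above the small key.

```bash
cat >> h.py <<'E'
def go(x,y,z,psi=90.):
    o=get_obs(); A=R.from_rotvec(o['tool_rot']); a=np.radians(psi)
    B=R.from_matrix(np.array([[np.cos(a),np.sin(a),0],[np.sin(a),-np.cos(a),0],[0,0,-1]]))
    print('shift cm',np.round(A.inv().apply(np.array([x,y,z])-o['tool_pos'])*100,2),'rot',np.round((A.inv()*B).as_rotvec(),3),'pos',np.round(o['tool_pos'],4),'F',np.round(o['contact_force'],1),'t',round(o['t'],2))
E
python3 -c "
from h import *
go(.492,-.2775,.30)"
```

```text
shift cm [ 33.97 -17.33  10.4 ] rot [-1.000e-03 -1.000e-03 -1.159e+00] pos [ 0.2501 -0.5725  0.4036] F [ 0.  -0.3 -0.1] t 0.1
```

Call:
arm_command:
  plan:
    - [[34,-17.3,10.4,0,0,-1.159],[34,-17.3,10.4,0,0,-1.159],[34,-17.3,10.4,0,0,-1.159],[34,-17.3,10.4,0,0,-1.159],[34,-17.3,10.4,0,0,-1.159],[34,-17.3,10.4,0,0,-1.159],[34,-17.3,10.4,0,0,-1.159],[34,-17.3,10.4,0,0,-1.159],[34,-17.3,10.4,0,0,-1.159],[34,-17.3,10.4,0,0,-1.159],[34,-17.3,10.4,0,0,-1.159],[34,-17.3,10.4,0,0,-1.159]]
  gripper: 1
  force: 40

```text
t: 1.1
tool_pos: [0.4927, -0.2772, 0.2997]
tool_rot: [-2.218, -2.222, 0.001]
contact_force: [0.4, -0.1, 0.0]
opening: -0.0001
grip_force: 0.0
```

```bash
python3 -c "
from h import *
go(.492,-.2775,.30)
im,d,c=shot('wrist'); cv2.imwrite('pics/w1.png',im); np.savez('w1.npz',im=im,d=d,c=c); print(np.round(c['pose'],3).tolist()); print(get_obs()['q'],get_obs()['opening'])"
```

```text
shift cm [-0.03 -0.07 -0.03] rot [-0.002 -0.001  0.002] pos [ 0.4927 -0.2772  0.2997] F [ 0.4 -0.1  0. ] t 1.1
[[1.0, -0.002, 0.001, 0.492], [0.002, 0.962, 0.271, -0.209], [-0.001, -0.271, 0.962, 0.269], [0.0, 0.0, 0.0, 1.0]]
[-6.45707272e-01 -6.08823777e-04  1.84661835e+00 -5.90635997e-04
  1.29614262e+00 -6.45526955e-01] 0.0001475533999293665
```

View pics/w1.png

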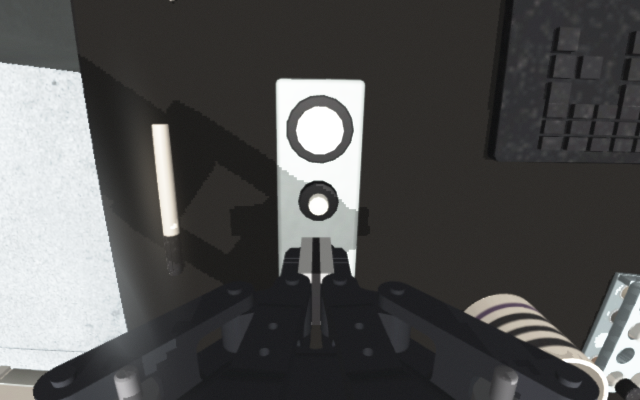

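The wrist view shows the large key at (320,129), the small key at (318,205), and the closed fingers below them, hiding the middle key.

```bash
python3 -c "
from h import *
z=np.load('w1.npz',allow_pickle=True); c=z['c'].item(); d=z['d']
for u,v in [(320,129),(318,205)]: print(np.round(onplane(c,u,v,.044),4),np.round(world(c,u,v,d[v,u]),4))
go(.492,-.2775,.223)"
```

```text
[ 0.4949 -0.2236  0.044 ] [ 0.4949 -0.2236  0.0443]
[ 0.4938 -0.2777  0.044 ] [ 0.4938 -0.2773  0.045 ]
shift cm [ 0.07 -0.03  7.75] rot [-0.001  0.    -0.   ] pos [ 0.4924 -0.2781  0.3005] F [-0.5 -1.  -0.2] t 1.15
```

Call:
arm_command:
  plan:
    - [[0,0.1,4,0,0,0],[0,0.1,7.5,0,0,0],[0,0.1,8.1,0,0,0],[0,0.1,8.4,0,0,0],[0,0.1,8.6,0,0,0],[0,0.1,8.75,0,0,0],[0,0.1,8.85,0,0,0],[0,0.1,8.85,0,0,0]]

```text
t: 1.82
tool_pos: [0.4941, -0.279, 0.2143]
tool_rot: [2.219, 2.218, -0.0]
contact_force: [-0.5, -1.4, 2.7]
opening: -0.0
grip_force: 1.2
```

Call:
arm_command:
  plan:
    - [[0,0,0.15,0,0,0],[0,0,0.3,0,0,0],[0,0,0.4,0,0,0],[0,0,0.4,0,0,0]]

```text
t: 2.15
tool_pos: [0.4945, -0.2791, 0.2112]
tool_rot: [2.219, 2.219, -0.001]
contact_force: [-3.2, -0.7, 13.5]
opening: -0.0002
grip_force: 6.5
```

The small key bottomed out at 13.5 N. I rise and go to the middle key.

Call:
arm_command:
  plan:
    - [[0,0,-1.5,0,0,0],[0,0,-2.5,0,0,0],[0,0,-2.5,0,0,0],[-3,-0.1,-2.5,0,0,0],[-5.3,-0.1,-2.5,0,0,0],[-5.3,-0.1,-1.5,0,0,0],[-5.3,-0.1,-0.9,0,0,0],[-5.3,-0.1,-0.6,0,0,0],[-5.3,-0.1,-0.3,0,0,0],[-5.3,-0.1,-0.1,0,0,0],[-5.3,-0.1,0,0,0,0],[-5.3,-0.1,0,0,0,0]]

```text
t: 3.15
tool_pos: [0.4926, -0.3307, 0.2111]
tool_rot: [-2.218, -2.221, 0.003]
contact_force: [-10.2, 3.5, 20.8]
opening: 0.0001
grip_force: 10.0
```

Middle key fully down (20.8 N). Next the large key.

Call:
arm_command:
  plan:
    - [[0,0,-1.5,0,0,0],[0,0,-2.5,0,0,0],[0,0,-2.5,0,0,0],[3.5,0.1,-2.5,0,0,0],[7,0.1,-2.5,0,0,0],[10.7,0.2,-2.5,0,0,0],[10.7,0.2,-1.5,0,0,0],[10.7,0.2,-0.8,0,0,0],[10.7,0.2,-0.5,0,0,0],[10.7,0.2,-0.2,0,0,0],[10.7,0.2,0,0,0,0],[10.7,0.2,0,0,0,0]]

```text
t: 4.15
tool_pos: [0.4949, -0.2245, 0.211]
tool_rot: [-2.219, -2.216, -0.002]
contact_force: [-10.2, 12.9, 23.6]
opening: -0.0005
grip_force: 11.6
```

The large key was also fully down. Now rise, open the gripper and approach the collar, stopping short for a look.

Call:
arm_command:
  plan:
    - [[0,0,-3,0,0,0],[0,0,-7,0,0,0],[0,0,-11,0,0,0],[4,0.2,-15,0,0,0],[8,0.4,-15,0,0,0],[12,0.7,-15,0,0,0],[16,1,-15,0,0,0],[20,1.3,-15,0,0,0],[24,1.3,-15,0,0,0],[28,1.3,-15,0,0,0],[32,1.3,-15,0,0,0],[32,1.3,-15,0,0,0]]
  gripper: -1

```text
t: 5.15
tool_pos: [0.5075, 0.1004, 0.358]
tool_rot: [-2.214, -2.226, -0.003]
contact_force: [0.4, -0.0, -0.4]
opening: 0.0854
grip_force: 0.0
```

```bash
python3 -c "
from h import *
go(.508,.174,.34)
im,d,c=shot('wrist'); cv2.imwrite('pics/w2.png',im); np.savez('w2.npz',im=im,d=d,c=c)
V,U=np.mgrid[0:400:2,0:640:2]
P=np.array([[*world(c,u,v,d[v,u]),u,v] for v,u in zip(V.ravel(),U.ravel()) if d[v,u]>0])
s=P[(abs(P[:,2]-.104)<.004)&(abs(P[:,0]-.508)<.05)&(abs(P[:,1]-.174)<.05)]
print(len(s),s.mean(0),s.min(0),s.max(0),(s.min(0)+s.max(0))/2)"
```

```text
shift cm [7.36 0.09 1.82] rot [-0.    -0.002  0.005] pos [0.5075 0.1004 0.358 ] F [ 0.4 -0.  -0.4] t 5.15
1020 [5.09076328e-01 1.75802220e-01 1.03600277e-01 3.19009804e+02
 9.61176471e+01] [4.85584264e-01 1.52285277e-01 1.00331983e-01 2.84000000e+02
 6.00000000e+01] [5.32693280e-01 1.98844376e-01 1.05902250e-01 3.54000000e+02
 1.32000000e+02] [5.09138772e-01 1.75564827e-01 1.03117117e-01 3.19000000e+02
 9.60000000e+01]
```

View pics/w2.png

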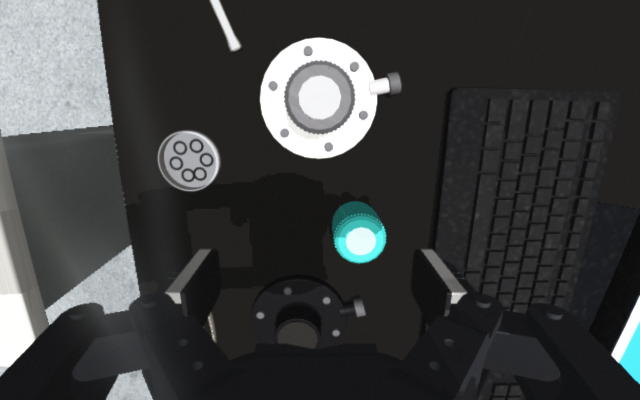

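The dark collar is at (319,96), with its side nozzle at (390,83). The turquoise cap is at (358,240) and the black port at (297,320), both out of the way. I check the nozzle height and work out the move.

```bash
python3 -c "
from h import *
z=np.load('w2.npz',allow_pickle=True); c=z['c'].item(); d=z['d']
for u,v in [(392,83),(378,86)]: print(np.round(world(c,u,v,d[v,u]),4))
go(.509,.1757,.228)"
```

```text
[0.5759 0.1906 0.019 ]
[0.5637 0.188  0.0167]
shift cm [ 7.76  0.17 12.98] rot [-0.     0.     0.004] pos [0.5077 0.0981 0.3578] F [ 0.6 -0.7  0.1] t 5.2
```

Call:
arm_command:
  plan:
    - [[4,0.15,0,0,0,0],[7.6,0.15,0,0,0,0],[7.6,0.15,2,0,0,0],[7.6,0.15,5,0,0,0],[7.6,0.15,8,0,0,0],[7.6,0.15,11,0,0,0],[7.6,0.15,13,0,0,0],[7.6,0.15,13,0,0,0]]

```text
t: 5.87
tool_pos: [0.5074, 0.1696, 0.2224]
tool_rot: [-2.221, -2.215, 0.014]
contact_force: [-1.3, -0.5, -0.7]
opening: 0.0853
grip_force: 0.0
```

Call:
arm_command:
  plan:
    - [[0,0,0,0,0,0],[0,0,0,0,0,0],[0,0,0,0,0,0],[0,0,0,0,0,0],[0,0,0,0,0,0],[0,0,0,0,0,0],[0,0,0,0,0,0],[0,0,0,0,0,0]]
  gripper: 1
  force: 40

```text
t: 6.53
tool_pos: [0.5102, 0.1719, 0.2306]
tool_rot: [2.219, 2.219, 0.005]
contact_force: [1.2, -2.0, 6.2]
opening: 0.0476
grip_force: 41.6
```

Call:
arm_command:
  plan:
    - [[0,0,0,0,0,0],[0,0,0,0,0,0],[0,0,0,0,0,0]]

```text
t: 6.78
tool_pos: [0.5102, 0.172, 0.2306]
tool_rot: [2.219, 2.219, 0.005]
contact_force: [1.0, -2.1, 5.8]
opening: 0.0475
grip_force: 41.6
```

```bash
python3 -c "
from h import *
for i in range(5):
    go(.509,.1757,.228); get_image('wrist')
print(get_obs()['q'],get_obs()['wrist_torque'])"
```

```text
shift cm [ 0.37 -0.13  0.26] rot [0.005 0.    0.   ] pos [0.5102 0.172  0.2306] F [ 1.  -2.1  5.8] t 6.78
shift cm [ 0.37 -0.13  0.26] rot [0.005 0.    0.   ] pos [0.5102 0.172  0.2306] F [ 1.4 -1.2  6. ] t 6.83
shift cm [ 0.37 -0.13  0.26] rot [0.005 0.    0.   ] pos [0.5102 0.172  0.2306] F [ 1.1 -2.1  5.9] t 6.88
shift cm [ 0.37 -0.13  0.26] rot [0.005 0.    0.   ] pos [0.5102 0.172  0.2306] F [ 2.  -1.5  6.3] t 6.93
shift cm [ 0.38 -0.13  0.26] rot [0.005 0.    0.   ] pos [0.5102 0.1719 0.2306] F [ 1.8 -1.5  5.9] t 6.98
[ 1.87000594e-01  2.23358898e-02  1.95213849e+00 -1.03260575e-03
  1.16230470e+00  1.87065462e-01] [-3.15637500e-01 -2.00873852e-01 -1.65064156e-04]
```

The grasp is 3.7 mm off the collar axis in y, so I re-centre before turning.

Call:
arm_command:
  plan:
    - [[0,0,0,0,0,0],[0,0,0,0,0,0],[0,0,0,0,0,0],[0.37,-0.1,0,0,0,0],[0.37,-0.1,0,0,0,0],[0.37,-0.1,0,0,0,0],[0.37,-0.1,0,0,0,0],[0.37,-0.1,0,0,0,0]]
  gripper: -1

```text
t: 7.7
tool_pos: [0.5079, 0.1756, 0.2281]
tool_rot: [-2.221, -2.221, 0.0]
contact_force: [1.3, 0.3, 0.1]
opening: 0.0855
grip_force: 0.0
```

Call:
arm_command:
  plan:
    - [[0,0,0,0,0,0],[0,0,0,0,0,0],[0,0,0,0,0,0],[0,0,0,0,0,0],[0,0,0,0,0,0],[0,0,0,0,0,0],[0,0,0,0,0,0],[0,0,0,0,0,0]]
  gripper: 1
  force: 50

```text
t: 8.37
tool_pos: [0.5083, 0.1756, 0.2286]
tool_rot: [2.221, 2.221, 0.001]
contact_force: [0.7, -0.7, 2.0]
opening: 0.0472
grip_force: 51.1
```

Call:
arm_command:
  plan:
    - [[0,0,0.05,0,0,0.1],[0,0,0.1,0,0,0.2],[0,0,0.1,0,0,0.3],[0,0,0.1,0,0,0.4],[0,0,0.1,0,0,0.5],[0,0,0.1,0,0,0.55],[0,0,0.1,0,0,0.55]]

```text
t: 8.95
tool_pos: [0.5086, 0.1758, 0.2283]
tool_rot: [2.741, 1.533, 0.003]
contact_force: [-0.0, 1.4, 5.1]
opening: 0.047
grip_force: 51.4
```

Call:
arm_command:
  plan:
    - [[0,0,0,0,0,0.05],[0,0,0,0,0,0.1],[0,0,0,0,0,0.15],[0,0,0,0,0,0.15]]

```text
t: 9.28
tool_pos: [0.508, 0.1755, 0.2271]
tool_rot: [2.848, 1.325, 0.001]
contact_force: [3.4, 0.2, 0.7]
opening: 0.0471
grip_force: 51.1
```

Call:
arm_command:
  plan:
    - [[0,0,0,0,0,0.05],[0,0,0,0,0,0.1],[0,0,0,0,0,0.15],[0,0,0,0,0,0.15]]

```text
t: 9.62
tool_pos: [0.5076, 0.1754, 0.2264]
tool_rot: [2.939, 1.11, -0.002]
contact_force: [1.2, -0.4, -1.3]
opening: 0.0474
grip_force: 51.4
```

Call:
arm_command:
  plan:
    - [[0,0,0,0,0,0.05],[0,0,0,0,0,0.1],[0,0,0,0,0,0.15],[0,0,0,0,0,0.15]]

```text
t: 9.95
tool_pos: [0.5076, 0.1755, 0.2264]
tool_rot: [-3.014, -0.887, 0.002]
contact_force: [1.2, 1.1, -2.5]
opening: 0.0474
grip_force: 51.6
```

The collar started to drop near 0.7 rad. I check the torque about z.

```bash
python3 -c "
from h import *
o=get_obs(); print(o['wrist_torque'],o['contact_force'],o['q'])"
```

```text
[ 0.11840591 -0.26828734 -0.00793908] [ 1.17901087  1.07369003 -2.5268183 ] [1.94303478e-01 2.67761874e-02 1.95571174e+00 4.64412286e-05
 1.16041778e+00 1.19249103e+00]
```

Call:
arm_command:
  plan:
    - [[0,0,0.1,0,0,0],[0,0,0.2,0,0,0],[0,0,0.2,0,0,0]]

```text
t: 10.2
tool_pos: [0.5076, 0.1755, 0.2245]
tool_rot: [-3.014, -0.887, 0.002]
contact_force: [-0.1, -0.6, -1.6]
opening: 0.0474
grip_force: 51.6
```

Call:
arm_command:
  plan:
    - [[0,0,0.1,0,0,0],[0,0,0.2,0,0,0],[0,0,0.3,0,0,0],[0,0,0.3,0,0,0]]

```text
t: 10.53
tool_pos: [0.5079, 0.1756, 0.2223]
tool_rot: [-3.014, -0.885, 0.001]
contact_force: [-1.8, -0.8, 0.7]
opening: 0.0471
grip_force: 51.8
```

Call:
arm_command:
  plan:
    - [[0,0,0.1,0,0,0],[0,0,0.2,0,0,0],[0,0,0.3,0,0,0],[0,0,0.3,0,0,0]]

```text
t: 10.87
tool_pos: [0.5081, 0.1756, 0.2194]
tool_rot: [-3.015, -0.884, -0.0]
contact_force: [-2.1, -0.9, 2.5]
opening: 0.0471
grip_force: 51.9
```

Call:
arm_command:
  plan:
    - [[0,0,0.1,0,0,0],[0,0,0.2,0,0,0],[0,0,0.3,0,0,0],[0,0,0.3,0,0,0]]

```text
t: 11.2
tool_pos: [0.5081, 0.1756, 0.2164]
tool_rot: [3.014, 0.885, 0.001]
contact_force: [-2.1, -0.7, 5.3]
opening: 0.0469
grip_force: 52.0
```

Call:
arm_command:
  plan:
    - [[0,0,0.1,0,0,0],[0,0,0.2,0,0,0],[0,0,0.3,0,0,0],[0,0,0.3,0,0,0],[0,0,0.3,0,0,0]]

```text
t: 11.62
tool_pos: [0.5083, 0.1757, 0.2149]
tool_rot: [3.014, 0.885, -0.001]
contact_force: [-7.7, -1.5, 13.4]
opening: 0.0473
grip_force: 52.9
```

It has bottomed at about 13.7 mm with a sharp rise in force. I push a little more with a firmer grip and verify the collar height and the keys.

Call:
arm_command:
  plan:
    - [[0,0,0.05,0,0,0],[0,0,0.1,0,0,0],[0,0,0.1,0,0,0],[0,0,0.1,0,0,0],[0,0,0.1,0,0,0]]
  force: 70

```text
t: 12.03
tool_pos: [0.5085, 0.1757, 0.2149]
tool_rot: [3.014, 0.885, -0.001]
contact_force: [-11.8, -2.4, 20.1]
opening: 0.0473
grip_force: 69.3
```

```bash
python3 - <<'E'
from h import *
im,d,c=shot('side')
u0,v0=295,232; cv2.imwrite('pics/s2.png',cv2.resize(im[170:290,220:380],None,fx=5,fy=5,interpolation=cv2.INTER_CUBIC))
im,d,c=shot('wrist')
P=np.array([[*world(c,u,v,d[v,u]),u,v] for v in range(0,400,2) for u in range(0,640,2) if d[v,u]>0])
r=np.hypot(P[:,0]-.509,P[:,1]-.1757); s=P[(r<.022)&(P[:,2]<.115)&(P[:,2]>.07)]
print(len(s),np.percentile(s[:,2],[5,25,50,75,95]) if len(s) else 0)
go(.509,.1757,.2146)
E
```

```text
2505 [0.0887665  0.08961334 0.09006383 0.09047106 0.09114983]
shift cm [0.04 0.03 0.03] rot [-0.001  0.001 -1.   ] pos [0.5085 0.1757 0.2149] F [-12.1  -2.3  19.7] t 12.13
```

View pics/s2.png

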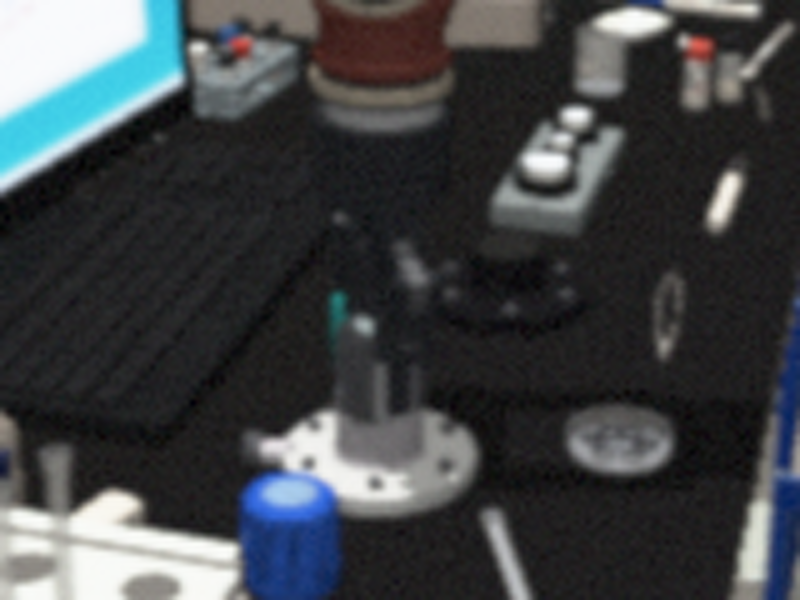

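The side crop shows the collar at (380,370) down on its pedestal, gripped, and the keys sprung back at (545,165). The collar top measures 90.1 mm, against 90 mm at home, and is held with 20 N. Handing in.

```bash
python3 -c "
from station import *
print(finish_job())"
```

```text
the job is handed in; nothing more can be done
None
```

I pressed the small, middle and large keys fully down in that order, letting each spring back, then turned the filter cell clockwise and pushed it home (top at 90.1 mm, 90 mm expected). I handed the job in at about 12 s with the gripper still holding it down at 20 N.

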